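# Stack the cartons in the bundling frame and draw its fences in with the turnbuckle

### The job

Stack all the closed cartons squarely in one column on the wooden deck of the bundling frame, each lying flat on a broad face (either one) with its long side running from fence to fence. Then push round the spokes of the turnbuckle until it is fully drawn in to its stop, so that both fences close up to the column; leave the column standing square. Do not knock over or shove away the mug, the jar or the tape core.

Things in the scene. Friction and masses are not known exactly. Their poses are not given: they have to be found in the camera images.
- carton0_mid (a point): One of three or four identical closed cardboard cartons with a taped lid, 56 mm (own x) by 120 mm (own y) by 44 mm high (own z, up), 0.13 to 0.25 kg. This point is its centre, 22 mm above its underside. Some may be absent (None). At the start it lies flat on the table to the left or right of the bundling frame.
- carton1_mid (a point): One of three or four identical closed cardboard cartons with a taped lid, 56 mm (own x) by 120 mm (own y) by 44 mm high (own z, up), 0.13 to 0.25 kg. This point is its centre, 22 mm above its underside. Some may be absent (None). At the start it lies flat on the table to the left or right of the bundling frame.
- carton2_mid (a point): One of three or four identical closed cardboard cartons with a taped lid, 56 mm (own x) by 120 mm (own y) by 44 mm high (own z, up), 0.13 to 0.25 kg. This point is its centre, 22 mm above its underside. Some may be absent (None). At the start it lies flat on the table to the left or right of the bundling frame.
- carton3_mid (a point): One of three or four identical closed cardboard cartons with a taped lid, 56 mm (own x) by 120 mm (own y) by 44 mm high (own z, up), 0.13 to 0.25 kg. This point is its centre, 22 mm above its underside. Some may be absent (None). At the start it lies flat on the table to the left or right of the bundling frame.
- deck (a point): Centre of the top face of the bundling frame's wooden deck block, 60 mm above the table. The frame is fixed, placed and turned anew each run. x (60 mm across) points away from the robot, y (110 mm long) left, z up. Cartons lie with their own x along this x (either way). Layer k (bottom 0) has its centre 22 + 44 k mm above. 
- rig_post (a point): Top of one of the four upright steel corner posts of the frame (the one at deck x = -40, y = 52.5 mm), 220 mm above the table. The others are its mirror images: x = +-40, y = +-52.5 mm from the deck centre. Each is 8 mm (x) by 9 mm (y) and stands from the base board (130 x 280 x 12 mm), so a column of cartons has 8 mm of room before and behind it; between posts 96 mm are open for fingers.
- sleeve (a point): Centre of the turnbuckle's middle body (sleeve), on its turning axis, at deck x = -130 mm, y = 0, 65 mm above the table; it stays in place. Axes as the deck's; the turning axis is level, along y. Dark steel, 27 mm across, 102 mm long, with four steel spokes, 10 mm thick, square to the axis at its middle (y = 0), 90 degrees apart, reaching 53 mm from the axis.
- turnbuckle (a joint): Turn of the sleeve, rad: 0 fully slack, 9.42 (1.5 turns) the slightly springy stop, fully in; starts at 0 to 2.2. Grows as spokes on the robot's side (-x) are pushed down. At value q one spoke points to -x and q below level, the others every 90 degrees from it. Friction 0.1 N m; stays where left; any number of strokes. Each fence moves in 3.2 mm per rad.
- fence_l_face (a point): Middle of the inner face of the left (+y) fence, 85 mm above the table: an upright plate 50 mm wide, 10 mm thick, from 22 to 200 mm above the table. 61.5 mm from the deck's centre line when fully drawn in, 91.5 mm when slack. An arm 10 mm thick, 22 mm high, runs from it to the turnbuckle's end, 65 mm above the table.
- fence_r_face (a point): Middle of the inner face of the right (-y) fence, 85 mm above the table: an upright plate 50 mm wide, 10 mm thick, from 22 to 200 mm above the table. 61.5 mm from the deck's centre line when fully drawn in, 91.5 mm when slack. An arm 10 mm thick, 22 mm high, runs from it to the turnbuckle's end, 65 mm above the table.
- mug: White mug, 80 mm across, 90 mm high, standing beyond the frame; origin under its centre. A bystander.
- jar: Amber glass jar, 72 mm across, 100 mm high, standing to the right beyond the frame; origin under its centre. A bystander.
- tape: Cardboard core lying flat, 96 mm across, 48 mm high, at the far left; origin under its centre. A bystander.

How it is judged:
On the way, in this order (a step that is already met when the one before it is completed fails the run):
1. all cartons present stand in one square column on the deck (x of carton0_mid in the frame of deck between -0.01 and 0.01 m and y of carton0_mid in the frame of deck between -0.01 and 0.01 m and angle between the x axis of each of carton0_mid, carton1_mid, carton2_mid, carton3_mid and the x axis of deck, either way round below 0.1 rad and angle between the z axis of each of carton0_mid, carton1_mid, carton2_mid, carton3_mid and the z axis of deck, either way round below 0.08 rad and height (world z) of each of carton0_mid, carton1_mid, carton2_mid, carton3_mid above 0.07 m and linear speed of each of carton0, carton1, carton2, carton3 below 0.02 m/s and x of carton1_mid in the frame of deck between -0.01 and 0.01 m and y of carton1_mid in the frame of deck between -0.01 and 0.01 m and x of carton2_mid in the frame of deck between -0.01 and 0.01 m and y of carton2_mid in the frame of deck between -0.01 and 0.01 m and x of carton3_mid in the frame of deck between -0.01 and 0.01 m and y of carton3_mid in the frame of deck between -0.01 and 0.01 m), for 0.2 s.
2. the turnbuckle is fully drawn in (value of joint turnbuckle above 9.1 rad), for 0.2 s.
At the end, for the whole second after the job is handed in: Every carton present is at rest in the column: its centre within 10 mm of the deck's centre in x and in y, flat on either broad face (within 0.08 rad), its sides within 0.1 rad of the deck's; the turnbuckle reads over 9.1 rad (stop at 9.42) (all of step 1 and value of joint turnbuckle above 9.1 rad); the robot touches nothing.
It fails at once if the mug is knocked over or shoved more than 80 mm (distance of mug from where it was at the start of the episode above 0.08 m or angle between mug's own z axis and vertical above 0.6 rad).
It fails at once if the jar is knocked over or shoved more than 80 mm (distance of jar from where it was at the start of the episode above 0.08 m or angle between jar's own z axis and vertical above 0.6 rad).
It fails at once if the tape is knocked over or shoved more than 80 mm (distance of tape from where it was at the start of the episode above 0.08 m or angle between tape's own z axis and vertical above 0.6 rad).
Of carton0, carton1, carton2, carton3 only 3 to 4 are there at a start; the rules pass over those that are not, and their reading is None.
At some moment in a run one of carton0, carton1, carton2, carton3 may be knocked a few centimetres aside while the robot is not near it.
Once in a run the grip may slacken for a moment while it holds something.
It also fails if it takes over 210 s, if anything falls off the work surface, if the arm or the gripper's body presses on something with over 40 N, if the wrist force passes 120 N, or if a joint passes its speed limit or range.

### The arm

A 6-joint arm with a two-finger parallel gripper is mounted at the origin on the work surface. World frame = base frame: x ahead of the robot, y to its left, z up, the work surface at z = 0. Lengths are in m, angles in rad, forces in N, time in s.
With the tool pointing down it reaches from about 0.3 to 0.875 m from the base axis. Payload 6.4 kg.
Tool frame: the origin (TCP) lies at the very end of the fingers, on their centre line; the grasp point (between the pads) lies 19 mm behind it (ctrl.grasp_offset is the z of the grasp point in the tool frame, in m); z points along the fingers, y is the line along which they close (so a half turn about z gives the same grasp; the last joint's range is limited). The gripper opens to 85 mm and grips with 20 to 120 N. Pads are 22 mm wide; open, the fingers measure 114 mm over their backs; the gripper's body (76 mm by 85 mm) begins 54 mm behind the grasp point. The pads swing forward as they close: fully open they stand 13 mm farther back than shut.
Start: joints at [-1.427, 0.181, 1.607, -0, 1.354, -0.206], TCP at [0.197, -0.54, 0.231] pointing down, gripper open.
Joint ranges: [-2.99, 2.99], [-0.89, 2.07], [0.3, 2.58], [-1.14, 4.28], [0, 2.63], [-3.12, 3.12]. Speed limits (rad/s): [2.57, 2.57, 3.01, 3.14, 3.14, 3.14].

### API

Orientations are given as [roll, pitch, yaw] about the fixed x, y, z axes, in that order (R = Rz(yaw) Ry(pitch) Rx(roll)).
In Python, from bench import ctrl gives the robot as it stands. The module is installed in compiled form; this text tells all that it offers.
- The arm moves only by the tool send_rows, never from a script. Its argument "commands" is text: rows parted by semicolons, each of 7 numbers parted by spaces: the shift along the tool's x, y, z in mm, then the turn, a rotation vector about the tool's x, y, z in degrees, then the gripper command: -1 is shut, 1 is fully open, values between are in proportion. In form: tx ty tz rx ry rz jaw; .... A call has 1 to 5 rows; each row shifts and turns the commanded pose from where the row before left it, along the tool's axes as they then stand; what a row does not reach is not made up. A row lasts 1/10 s, in which the tool goes at most 50 mm and 8.59 degrees, less where a joint would pass 70% of its speed; a pose out of reach is approached as far as the arm can. A call is refused whole if a number of a shift passes 50 or a number of a turn 8.59, either way. A call with a gripper value outside its range is refused whole. The fingers move at their own pace and stop on an object; "grip_force" is the grip in N (left out, the last holds). Time passes only in rows, so rows that do not move let the fingers close. It gives the time, the measured TCP pose, the force and the opening at its end, in the units of the state.
- ctrl.get_state(): the state, without advancing time (a new reading comes with each control period).
- ctrl.snapshot(name): name is "side" or "top"; returns a dict with "pixels" (384x512x3 uint8, red, green, blue), "mtx" (3x3 intrinsics, pixels), "T" (4x4, takes a point from camera to world coordinates). Camera axes: x right, y down, z forward; pixel columns grow to the right and rows downward; lengths in m; the calibration is good to about 2 mm. A picture is of the moment at which its call begins. There is no depth.
- ctrl.job_done(): hands the job in, once; it reports no verdict.
The state is a dict: "time": time; "joints": joint angles; "qd": joint speeds; "joint_efforts": joint torques, N m; "eef_pos": TCP position; "tool_rot": TCP orientation; "force": force on the tool from outside, world axes, zero at the start; "moment": the same for the moment, N m; "opening": finger opening in m.
Only numpy, scipy, OpenCV 4.12 (cv2) and the standard library are available. Lean on these libraries where they do the work, as an engineer would, in place of code of your own. Each camera call takes 0.05 s, during which the arm holds its last target. There are 200 camera calls.

## Working session

There is one attempt and no reset: what is moved stays moved. The work goes in short steps, Python scripts to look and compute and a tool call to move; the robot and the scene stay as the last step left them, time stands still between calls to the robot, and variables do not carry over. Pictures are saved under pics/ and viewed, on a budget of 14 in all, crops included, one or two more only if the job needs it, and the job is handed in when it is done.

Besides the shell and the picture viewer there is one more tool, called after "Emit:" in YAML: its name, and indented under it one key for each argument. send_rows: Moves the arm, as the interface text tells. Its arguments: {"type":"object","properties":{"commands":{"type":"string"},"grip_force":{"type":"number"}},"required":["commands"]}

```bash
mkdir -p pics; ls; python3 - <<'E'
from bench import ctrl
import cv2, numpy as np
print(ctrl.get_state())
for n in ("top","side"):
    s=ctrl.snapshot(n); np.savez(f"pics/{n}0.npz",**s)
    cv2.imwrite(f"pics/{n}0.png",s["pixels"][:,:,::-1]); print(n,s["mtx"].round(1).tolist(),s["T"].round(4).tolist())
E
```

```text
pics
{'time': 0.0, 'joints': array([-1.42730062e+00,  1.81526735e-01,  1.60803046e+00,  4.10971905e-06,
        1.35380403e+00, -2.06306539e-01]), 'qd': array([-2.30930503e-03, -3.11314993e-04, -7.93495234e-04, -4.77105552e-05,
        6.22060426e-05, -1.20585877e-03]), 'joint_efforts': array([ 4.63875142e-05, -4.44882059e+01, -3.51334155e+01, -3.31543806e-04,
        9.23237996e-03, -1.10230323e-05]), 'eef_pos': array([ 0.1969912 , -0.53960311,  0.23038135]), 'tool_rot': array([-3.13986241e+00, -3.66211398e-04,  3.49801043e-01]), 'force': array([ 0.29002759, -0.41837761, -0.88484357]), 'moment': array([-0.02165124,  0.0468081 , -0.03987138]), 'opening': 0.08530913169905505}
top [[468.8, 0.0, 254.5], [0.0, 468.8, 187.5], [0.0, 0.0, 1.0]] [[-0.0106, -0.9942, 0.1071, 0.4643], [-0.9999, 0.0112, 0.005, -0.0169], [-0.0062, -0.107, -0.9942, 1.1473], [0.0, 0.0, 0.0, 1.0]]
side [[362.1, 0.0, 252.6], [0.0, 362.1, 193.5], [0.0, 0.0, 1.0]] [[-0.8743, -0.3659, 0.319, 0.223], [-0.4852, 0.6366, -0.5994, 0.6078], [0.0163, -0.6788, -0.7341, 0.9264], [0.0, 0.0, 0.0, 1.0]]
```

View pics/top0.png

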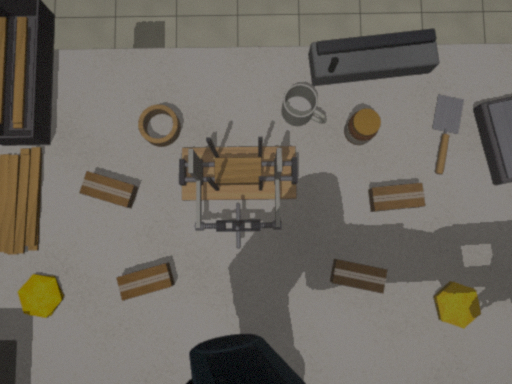

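View pics/side0.png

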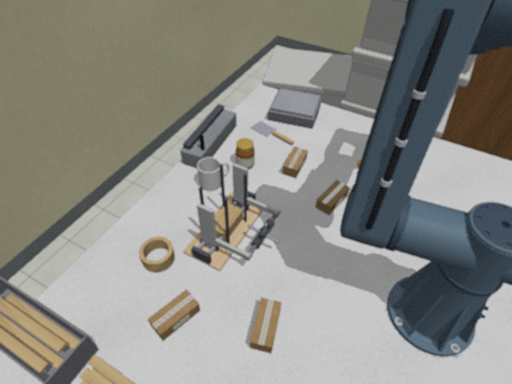

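```bash
cat > h.py <<'E'
import numpy as np, cv2
def load(n): return dict(np.load(f"pics/{n}.npz"))
def ray(s,uv,z):
    uv=np.atleast_2d(np.asarray(uv,float)); d=np.c_[uv,np.ones(len(uv))]@np.linalg.inv(s["mtx"]).T@s["T"][:3,:3].T
    o=s["T"][:3,3]; return o+d*((z-o[2])/d[:,2])[:,None]
def proj(s,P):
    P=np.atleast_2d(P); c=(P-s["T"][:3,3])@s["T"][:3,:3]; q=c@s["mtx"].T; return q[:,:2]/q[:,2:]
def tri(s1,p1,s2,p2):
    A=[];b=[]
    for s,p in((s1,p1),(s2,p2)):
        o=s["T"][:3,3]; d=ray(s,p,0)[0]-o; d/=np.linalg.norm(d); M=np.eye(3)-np.outer(d,d); A.append(M);b.append(M@o)
    return np.linalg.lstsq(np.vstack(A),np.hstack(b),rcond=None)[0]
def rect(s,c,z,half,px):
    "picture of plane z: up = +x, left = +y, px per metre"
    n=int(2*half*px); w=[(c[0]+half,c[1]+half,z),(c[0]+half,c[1]-half,z),(c[0]-half,c[1]-half,z),(c[0]-half,c[1]+half,z)]
    H=cv2.getPerspectiveTransform(proj(s,w).astype(np.float32),np.float32([[0,0],[n,0],[n,n],[0,n]])-0.5)
    return cv2.warpPerspective(s["pixels"],H,(n,n),flags=cv2.INTER_CUBIC)
E
python3 - <<'E'
from h import *
t=load("top0");s=load("side0")
pts=[(108,189),(145,281),(398,197),(359,276)]
C=[ray(t,p,.044)[0] for p in pts]; print(np.round(C,3).tolist())
im=np.vstack([np.hstack([rect(v,c,.044,.1,1000) for c in C]) for v in (t,s)])
cv2.imwrite("pics/c1.png",im[:,:,::-1])
c=ray(t,(238,173),.06)[0]; print(c)
im=np.vstack([np.hstack([rect(v,c-[.03,0,0],z,.17,800) for z in(.06,.22)]) for v in (t,s)])
cv2.imwrite("pics/f1.png",im[:,:,::-1]); print(im.shape)
E
```

```text
[[0.584, 0.336, 0.044], [0.368, 0.245, 0.044], [0.557, -0.349, 0.044], [0.374, -0.251, 0.044]]
[0.61603184 0.02685369 0.06      ]
(544, 544, 3)
```

View pics/c1.png

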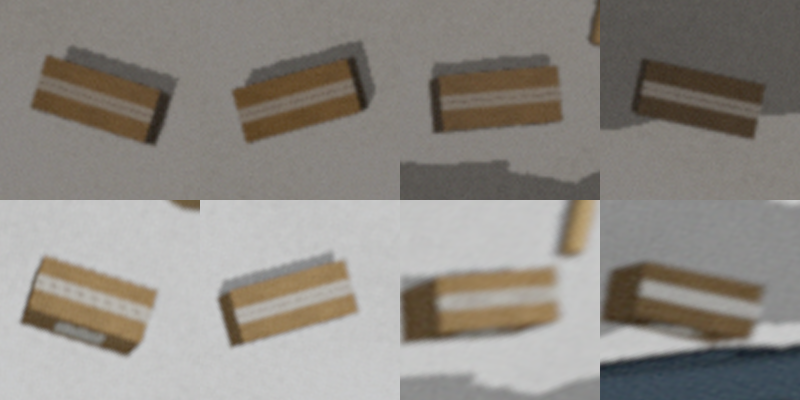

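View pics/f1.png

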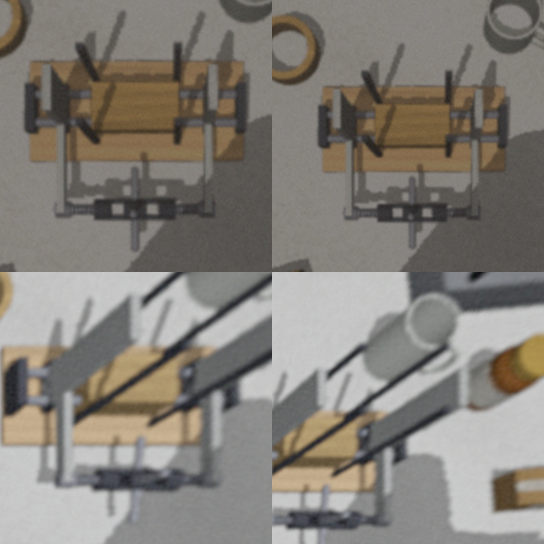

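```bash
cat >> h.py <<'E'
def blob(s,c,z,half,px,lo,hi,rel=None,k=5):
    r=rect(s,c,z,half,px); h=cv2.cvtColor(r,cv2.COLOR_RGB2HSV); m=cv2.inRange(h,lo,hi)
    m=cv2.morphologyEx(m,cv2.MORPH_CLOSE,np.ones((k,k)))
    return r,m
def rc(p,c,half,px): p=np.atleast_2d(p); return np.c_[c[0]+half-(p[:,1]+.5)/px,c[1]+half-(p[:,0]+.5)/px]
def carton(s,c,z=.044,half=.1,px=2000):
    "lid: brown of the lid brighter than end faces; closes over tape strip"
    r=rect(s,c,z,half,px); h=cv2.cvtColor(cv2.GaussianBlur(r,(0,0),3),cv2.COLOR_RGB2HSV)
    n,_,_,_=0,0,0,0
    m=((h[...,1]>85)&(h[...,0]<25)).astype(np.uint8)
    v=h[...,2][m>0]; th,_=cv2.threshold(v.reshape(-1,1),0,255,cv2.THRESH_OTSU)
    lid=(m>0)&(h[...,2]>th) if np.median(v)>70 else (m>0)
    lid=cv2.morphologyEx(lid.astype(np.uint8),cv2.MORPH_CLOSE,np.ones((61,61)))
    cs,_=cv2.findContours(lid,cv2.RETR_EXTERNAL,cv2.CHAIN_APPROX_NONE)
    q=max(cs,key=cv2.contourArea); b=cv2.boxPoints(cv2.minAreaRect(q)); w=rc(b,c,half,px)
    e=[w[1]-w[0],w[2]-w[1]]; L=max(e,key=np.linalg.norm); a=np.degrees(np.arctan2(-L[0],L[1]))
    a=(a+90)%180-90
    return w.mean(0),a,sorted(np.linalg.norm(e,axis=1)*1000),r,b
E
python3 - <<'E'
from h import *
t=load("top0");s=load("side0")
C=[[0.584, 0.336, 0.044], [0.368, 0.245, 0.044], [0.557, -0.349, 0.044], [0.374, -0.251, 0.044]]
out=[]
for v,zz in((t,.044),(s,.044)):
  o=[]
  for c in C:
    p,a,d,r,b=carton(v,c,zz); print(p.round(4),round(a,1),np.round(d,0)); cv2.drawContours(r,[b.astype(int)],-1,(0,255,0),1); o.append(cv2.resize(r,(200,200)))
  out.append(np.hstack(o))
cv2.imwrite("pics/c2.png",np.vstack(out)[:,:,::-1])
c=[.586,.027];half=.17;px=2000
r=rect(t,c,.012,half,px);h=cv2.cvtColor(cv2.GaussianBlur(r,(0,0),3),cv2.COLOR_RGB2HSV)
m=((h[...,1]>85)&(h[...,0]<25)).astype(np.uint8); m=cv2.morphologyEx(m,cv2.MORPH_CLOSE,np.ones((81,81)))
q=max(cv2.findContours(m,0,1)[0],key=cv2.contourArea); w=rc(cv2.boxPoints(cv2.minAreaRect(q)),c,half,px);print("board",w.round(4).tolist(),w.mean(0)); print(np.linalg.norm(np.diff(w,axis=0),axis=1))
r2=rect(t,c,.06,half,px); r3=rect(t,c,.22,half,px)
cv2.drawContours(r,[q],-1,(0,255,0),2)
cv2.imwrite("pics/f2.png",np.hstack([cv2.resize(x[100:600,40:640],(600,500)) for x in (r2,)])[:,:,::-1])
cv2.imwrite("pics/f3.png",cv2.resize(r,(500,500))[:,:,::-1])
E
```

```text
[0.5847 0.34  ] -17.3 [ 54. 117.]
[0.3674 0.248 ] 15.2 [ 55. 118.]
[ 0.5583 -0.3497] 4.9 [ 55. 117.]
[ 0.3753 -0.2508] -12.0 [ 52. 120.]
[0.5826 0.3447] -17.7 [ 54. 116.]
[0.3661 0.2524] 15.3 [ 51. 117.]
[ 0.5559 -0.3451] 4.4 [ 53. 115.]
[ 0.3689 -0.2463] -11.9 [ 60. 118.]
board [[0.6869000196456909, 0.16580000519752502], [0.6884999871253967, -0.10970000177621841], [0.5604000091552734, -0.1103999987244606], [0.558899998664856, 0.16509999334812164]] [0.62369084 0.02771297]
[0.27553797 0.12806572 0.27553797]
```

View f2.

View pics/f2.png

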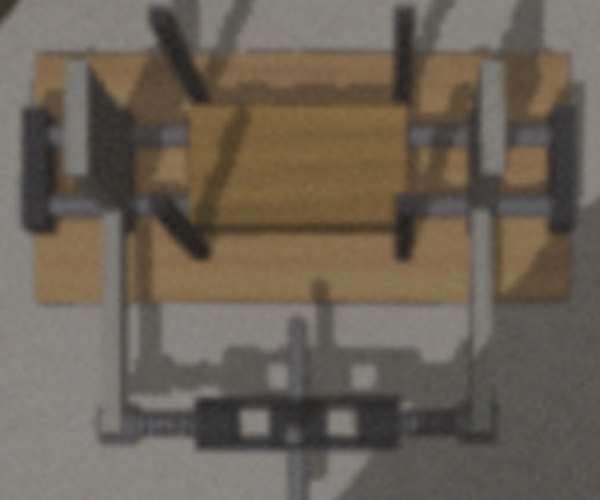

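View pics/c2.png

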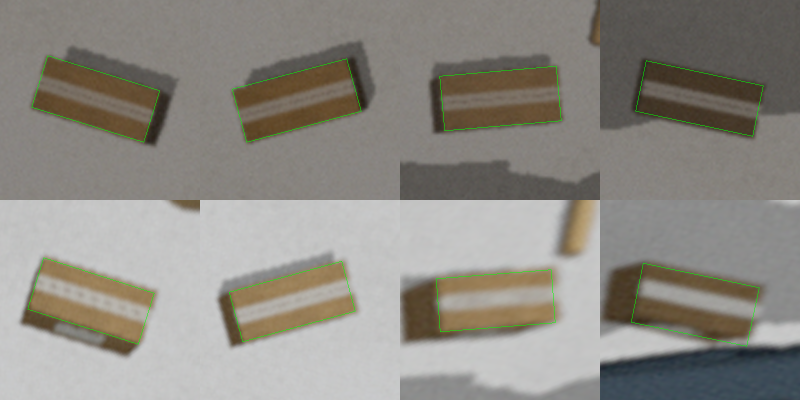

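```bash
cat >> h.py <<'E'
from scipy.spatial.transform import Rotation as Ro
def go(st,tgt,yaw=None):
    "print shift needed in present tool axes (mm) and turn about tool z (deg)"
    R=Ro.from_euler("xyz",st["tool_rot"]).as_matrix(); d=R.T@(np.array(tgt)-st["eef_pos"])*1000
    r=Ro.from_matrix(R.T@Ro.from_euler("xyz",[np.pi,0,np.radians(yaw)]).as_matrix()).as_rotvec(degrees=True) if yaw is not None else 0
    print("shift",d.round(1),"turn",np.round(r,1),"at",st["eef_pos"].round(4),"rpy",np.degrees(st["tool_rot"]).round(1))
E
python3 - <<'E'
from h import *; from bench import ctrl
t=load("top0");s=load("side0")
C=[[0.584, 0.336, 0.044], [0.368, 0.245, 0.044], [0.557, -0.349, 0.044], [0.374, -0.251, 0.044]]
for c in C:
    p=proj(t,[*carton(t,c)[0],.044])[0]; q=proj(s,[*carton(s,c)[0],.044])[0]; print(tri(t,p,s,q).round(4))
im=cv2.resize(s["pixels"][150:270,180:300],(600,600),interpolation=cv2.INTER_CUBIC); cv2.imwrite("pics/s2.png",im[:,:,::-1])
st=ctrl.get_state(); go(st,[.376,-.250,.12],90-12)
E
```

```text
[0.5856 0.3425 0.0365]
[0.367  0.2497 0.0374]
[ 0.5585 -0.3517  0.0378]
[ 0.3724 -0.2533  0.0357]
shift [ 267.4 -210.6  110.9] turn [ -0.1  -0.1 -58. ] at [ 0.197  -0.5397  0.2305] rpy [-179.9   -0.    20. ]
```

View pics/s2.png

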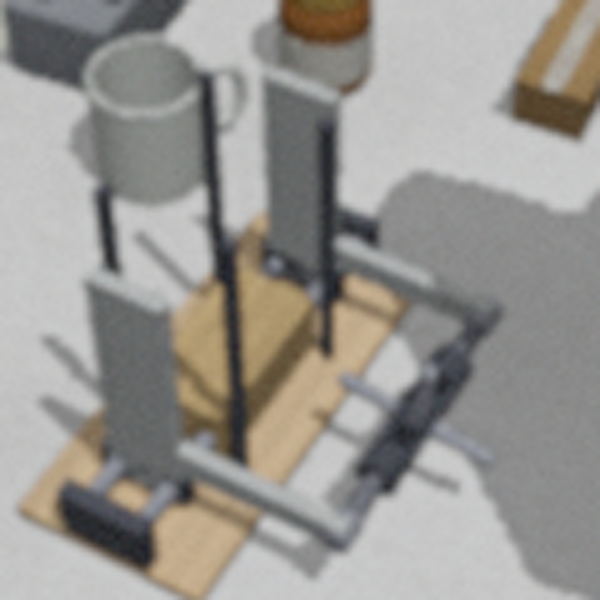

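```bash
python3 - <<'E'
from h import *
t=load("top0");s=load("side0")
f=lambda c,z=.06:proj(t,[*rc([c[0]+40,c[1]+100],[.586,.027],.17,2000)[0],z])[0]
g=lambda c:np.array(c)/5+[180-.4,150-.4]
for n,a,b in(("postFL",(157,202),(207,80)),("postFR",(402,206),(326,125)),("postBL",(157,12),(103,192)),("deckFR",(408,227),(313,312)),("boardFL",(35,301),(200,600)),("boardBL",(35,52),(20,510)),("boardFR",(571,301),(408,300))):
    print(n,tri(t,f(a),s,g(b)).round(4))
E
```

```text
postFL [0.5808 0.0751 0.33  ]
postFR [ 0.5835 -0.0228  0.2184]
postBL [0.6649 0.0812 0.2166]
deckFR [ 0.5952 -0.027   0.0439]
boardFL [0.5594 0.1675 0.0087]
boardBL [0.6892 0.1674 0.0052]
boardFR [ 0.5663 -0.1133 -0.0166]
```

Emit:
send_rows:
  commands: "38 -30 0 0 0 0 1;38 -30 0 0 0 0 1;38 -30 0 0 0 0 1;38 -30 0 0 0 0 1;38 -30 0 0 0 0 1"

```text
time: 0.6
eef_pos: [0.3246, -0.3322, 0.231]
tool_rot: [-3.141, -0.0, 0.349]
force: [0.7, -0.5, 0.5]
opening: 0.0856
```

Emit:
send_rows:
  commands: "38 -30 0 0 0 0 1;38 -30 0 0 0 0 1;0 0 10 0 0 -8.3 1;0 0 15 0 0 -8.3 1;0 0 15 0 0 -8.3 1"

```text
time: 1.1
eef_pos: [0.3753, -0.251, 0.1908]
tool_rot: [3.141, 0.0, 0.792]
force: [0.2, -0.5, 0.4]
opening: 0.0855
```

Emit:
send_rows:
  commands: "0 0 15 0 0 -8.3 1;0 0 15 0 0 -8.3 1;0 0 15 0 0 -8.3 1;0 0 15 0 0 -8.3 1;0 0 0 0 0 0 1"

```text
time: 1.6
eef_pos: [0.3737, -0.2503, 0.1291]
tool_rot: [-3.138, -0.003, 1.365]
force: [-0.1, 0.1, -0.5]
opening: 0.0856
```

```bash
python3 - <<'E'
from h import *; from bench import ctrl
go(ctrl.get_state(),[.376,-.251,.010],78)
E
```

```text
shift [ -0.6   2.9 119.1] turn [-0.2 -0.2  0.2] at [ 0.3737 -0.2503  0.1291] rpy [-179.8   -0.2   78.2]
```

Emit:
send_rows:
  commands: "0 2 35 0 0 0 1;0 0 35 0 0 0 1;0 0 30 0 0 0 1;0 0 18 0 0 0 1;0 0 0 0 0 0 1"

```text
time: 2.1
eef_pos: [0.3756, -0.2507, 0.0115]
tool_rot: [-3.138, -0.003, 1.36]
force: [-0.5, 0.2, 0.4]
opening: 0.0853
```

Emit:
send_rows:
  commands: "0 0 0 0 0 0 -1;0 0 0 0 0 0 -1;0 0 0 0 0 0 -1;0 0 0 0 0 0 -1;0 0 0 0 0 0 -1"
  grip_force: 60

```text
time: 2.6
eef_pos: [0.3778, -0.2532, 0.015]
tool_rot: [3.139, 0.002, 1.363]
force: [-1.1, 1.4, 6.8]
opening: 0.0552
```

Emit:
send_rows:
  commands: "0 0 0 0 0 0 -1;0 0 -20 0 0 0 -1;0 0 -40 0 0 0 -1;0 0 -45 0 0 0 -1;0 0 -45 0 0 0 -1"

```text
time: 3.1
eef_pos: [0.3767, -0.2518, 0.1654]
tool_rot: [3.141, 0.0, 1.363]
force: [-0.1, -0.5, -1.4]
opening: 0.055
```

```bash
python3 - <<'E'
from h import *; from bench import ctrl
st=ctrl.get_state();print(st["force"],st["opening"])
go(st,[.6237,.0283,.26],90)
E
```

```text
[-0.08992985 -0.50007748 -1.44224902] 0.05503632373161015
shift [325.  184.  -94.6] turn [  0.    0.  -11.9] at [ 0.3767 -0.2518  0.1654] rpy [180.    0.   78.1]
```

Emit:
send_rows:
  commands: "0 0 -48 0 0 -6 -1;0 0 -48 0 0 -5.9 -1;35 31 0 0 0 0 -1;35 31 0 0 0 0 -1;35 31 0 0 0 0 -1"

```text
time: 3.6
eef_pos: [0.4708, -0.1462, 0.2608]
tool_rot: [3.139, 0.001, 1.569]
force: [0.9, -0.1, -2.4]
opening: 0.0548
```

Emit:
send_rows:
  commands: "35 31 0 0 0 0 -1;35 31 0 0 0 0 -1;35 31 0 0 0 0 -1;35 31 0 0 0 0 -1;35 30 0 0 0 0 -1"

```text
time: 4.1
eef_pos: [0.6247, 0.0299, 0.2599]
tool_rot: [3.141, 0.0, 1.571]
force: [-0.2, 0.0, -1.9]
opening: 0.0546
```

Emit:
send_rows:
  commands: "0 0 0 0 0 0 -1;0 0 0 0 0 0 -1"

```text
time: 4.3
eef_pos: [0.6237, 0.0292, 0.2591]
tool_rot: [-3.141, 0.0, 1.573]
force: [-0.7, -1.0, -2.6]
opening: 0.0551
```

```bash
python3 - <<'E'
from h import *; from bench import ctrl
st=ctrl.get_state();print(st["force"],st["opening"])
go(st,[.6237,.0283,.072],90)
for n in("top","side"):
    s=ctrl.snapshot(n); np.savez(f"pics/{n}1.npz",**s)
s=load("side1");a=cv2.resize(s["pixels"][60:270,150:350],(570,600),interpolation=cv2.INTER_CUBIC); cv2.imwrite("pics/s3.png",a[:,:,::-1])
E
```

```text
[-0.73229275 -1.03339282 -2.58229696] 0.05506551269126231
shift [-9.000e-01  1.000e-01  1.871e+02] turn [-0.   0.   0.2] at [0.6237 0.0292 0.2591] rpy [-180.     0.    90.2]
```

View pics/s3.png

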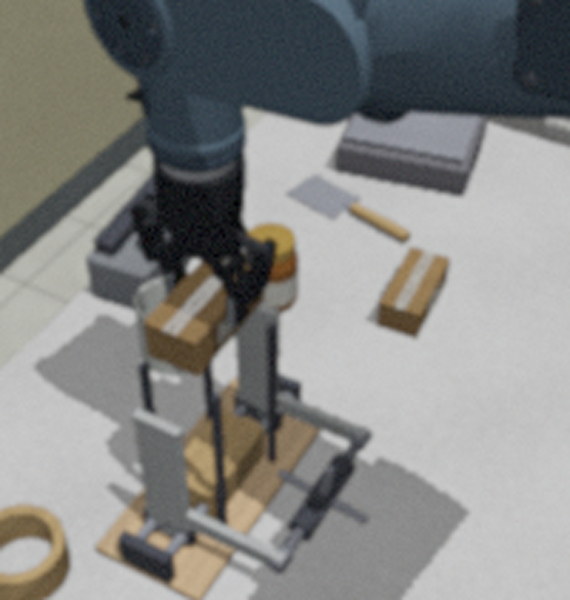

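Emit:
send_rows:
  commands: "0 0 30 0 0 0 -1;0 0 40 0 0 0 -1;0 0 40 0 0 0 -1;0 0 40 0 0 0 -1;0 0 27 0 0 0 -1"

```text
time: 4.9
eef_pos: [0.6217, 0.0267, 0.0799]
tool_rot: [-3.139, -0.0, 1.569]
force: [1.0, -0.1, -1.3]
opening: 0.0549
```

Emit:
send_rows:
  commands: "0 0 0 0 0 0 -1;0 0 3 0 0 0 -1"

```text
time: 5.1
eef_pos: [0.6241, 0.027, 0.0806]
tool_rot: [3.14, 0.0, 1.57]
force: [1.2, -0.5, -1.3]
opening: 0.0549
```

Emit:
send_rows:
  commands: "0 0 2 0 0 0 -1;0 0 0 0 0 0 -1"

```text
time: 5.3
eef_pos: [0.6251, 0.0276, 0.0794]
tool_rot: [3.138, 0.0, 1.571]
force: [0.1, 0.2, -1.9]
opening: 0.055
```

Emit:
send_rows:
  commands: "0 0 2 0 0 0 -1;0 0 0 0 0 0 -1"

```text
time: 5.5
eef_pos: [0.6241, 0.028, 0.076]
tool_rot: [3.14, 0.0, 1.572]
force: [0.1, -0.2, -2.1]
opening: 0.0548
```

Emit:
send_rows:
  commands: "0 0 2 0 0 0 -1;0 0 0 0 0 0 -1"

```text
time: 5.7
eef_pos: [0.6243, 0.0281, 0.075]
tool_rot: [3.141, 0.0, 1.572]
force: [-4.2, 0.7, 7.7]
opening: 0.055
```

Emit:
send_rows:
  commands: "0 0 1 0 0 0 -1;0 0 0 0 0 0 -1"

```text
time: 5.9
eef_pos: [0.6243, 0.0281, 0.075]
tool_rot: [3.141, 0.0, 1.572]
force: [-7.2, 0.9, 15.0]
opening: 0.0549
```

Emit:
send_rows:
  commands: "0 0 -2 0 0 0 -1;0 0 0 0 0 0 0.7;0 0 0 0 0 0 0.7;0 0 0 0 0 0 0.7;0 0 0 0 0 0 0.7"

```text
time: 6.4
eef_pos: [0.6237, 0.0281, 0.0741]
tool_rot: [-3.141, -0.0, 1.572]
force: [-0.7, 1.0, 0.0]
opening: 0.0728
```

Emit:
send_rows:
  commands: "0 0 -20 0 0 0 0.8;0 0 -40 0 0 0 0.8;0 0 -45 0 0 0 0.8;0 0 -48 0 0 0 0.8;0 0 -48 0 0 0 1"

```text
time: 6.9
eef_pos: [0.6234, 0.0281, 0.2769]
tool_rot: [-3.141, -0.0, 1.572]
force: [0.5, 0.3, -0.6]
opening: 0.0853
```

Emit:
send_rows:
  commands: "-48 0 0 0 0 0 1;-48 0 0 0 0 0 1;-48 0 0 0 0 0 1;-48 0 0 0 0 0 1;-48 0 0 0 0 0 1"

```text
time: 7.4
eef_pos: [0.6237, -0.2138, 0.2752]
tool_rot: [3.142, -0.0, 1.572]
force: [1.0, -0.6, -0.3]
opening: 0.0854
```

Emit:
send_rows:
  commands: "-48 0 0 0 0 0 1;-48 0 0 0 0 0 1;0 -40 0 0 0 -5 1;0 0 0 0 0 0 1"

```text
time: 7.8
eef_pos: [0.5795, -0.3089, 0.2705]
tool_rot: [-3.134, -0.006, 1.657]
force: [0.7, -0.2, 0.1]
opening: 0.0853
```

```bash
python3 - <<'E'
from h import *; from bench import ctrl
for n in("top",):
    s=ctrl.snapshot(n); np.savez(f"pics/{n}2.npz",**s)
t=load("top2"); st=ctrl.get_state()
for c in ([0.584, 0.336],[0.368, 0.245],[0.557, -0.349]):
    p,a,d,r,b=carton(t,c); print(p.round(4),round(a,1),np.round(d,0))
p,a,d,r,b=carton(t,[.6237,.0283],z=.104,half=.085); print(p.round(4),round(a,1),np.round(d,0)) 
cv2.drawContours(r,[b.astype(int)],-1,(0,255,0),1); cv2.imwrite("pics/d1.png",np.hstack([cv2.resize(r,(384,384)),cv2.resize(t["pixels"][100:300,300:508],(400,384))])[:,:,::-1])
go(st,[.5585,-.350,.014],95)
E
```

```text
[0.5847 0.3399] -17.4 [ 54. 117.]
[0.3674 0.248 ] 15.2 [ 55. 118.]
[ 0.5558 -0.3186] 5.5 [55. 57.]
[0.5716 0.072 ] -23.6 [79. 81.]
shift [-40.1 -25.9 259. ] turn [-0.2 -0.2 -0.1] at [ 0.5818 -0.3085  0.273 ] rpy [-179.8   -0.2   94.9]
```

View pics/d1.png

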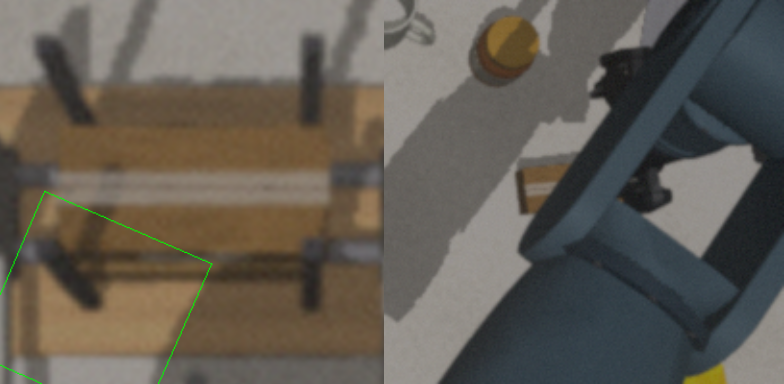

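Emit:
send_rows:
  commands: "-40 -26 10 0 0 0 1;0 0 45 0 0 0 1;0 0 48 0 0 0 1;0 0 48 0 0 0 1;0 0 0 0 0 0 1"

```text
time: 8.35
eef_pos: [0.5585, -0.3461, 0.1171]
tool_rot: [-3.133, -0.009, 1.659]
force: [-1.4, 1.0, -0.9]
opening: 0.0849
```

```bash
python3 - <<'E'
from h import *; from bench import ctrl
go(ctrl.get_state(),[.5585,-.350,.014],95)
E
```

```text
shift [ -4.8   0.5 103.1] turn [-0.5 -0.5  0.1] at [ 0.5585 -0.3461  0.1171] rpy [-179.5   -0.5   95. ]
```

Emit:
send_rows:
  commands: "-3 0 35 0 0 0 1;0 0 35 0 0 0 1;0 0 30 0 0 0 1;0 0 0 0 0 0 1;0 0 0 0 0 0 1"

```text
time: 8.85
eef_pos: [0.5636, -0.3538, 0.027]
tool_rot: [3.14, 0.002, 1.659]
force: [-0.5, -0.6, 0.7]
opening: 0.085
```

Emit:
send_rows:
  commands: "0 0 0 0 0 0 -1;0 0 0 0 0 0 -1;0 0 0 0 0 0 -1;0 0 0 0 0 0 -1;0 0 0 0 0 0 -1"

```text
time: 9.35
eef_pos: [0.5635, -0.3546, 0.0277]
tool_rot: [3.139, 0.004, 1.659]
force: [-0.2, 0.0, 7.5]
opening: 0.0548
```

Emit:
send_rows:
  commands: "0 0 0 0 0 0 1;0 0 0 0 0 0 1;0 0 0 0 0 0 1;0 0 0 0 0 0 1;4 0 0 0 0 0 1"

```text
time: 9.85
eef_pos: [0.5615, -0.3494, 0.0242]
tool_rot: [3.142, 0.0, 1.658]
force: [-0.8, 0.5, -0.4]
opening: 0.0854
```

Emit:
send_rows:
  commands: "0 0 7 0 0 0 1;0 0 6 0 0 0 1;0 0 0 0 0 0 1;0 0 0 0 0 0 1"

```text
time: 10.25
eef_pos: [0.5612, -0.3489, 0.0106]
tool_rot: [-3.141, -0.001, 1.659]
force: [-0.5, -0.5, -0.1]
opening: 0.0857
```

Emit:
send_rows:
  commands: "0 0 -2 0 0 0 -1;0 0 0 0 0 0 -1;0 0 0 0 0 0 -1;0 0 0 0 0 0 -1;0 0 0 0 0 0 -1"

```text
time: 10.75
eef_pos: [0.5622, -0.3497, 0.0142]
tool_rot: [3.14, 0.001, 1.659]
force: [0.5, 0.0, 5.6]
opening: 0.0549
```

Emit:
send_rows:
  commands: "0 0 -30 0 0 0 -1;0 0 -45 0 0 0 -1;0 0 -45 0 0 0 -1;0 0 -45 0 0 0 -1;0 0 -45 0 0 0 -1"

```text
time: 11.25
eef_pos: [0.5608, -0.3485, 0.224]
tool_rot: [-3.14, -0.002, 1.659]
force: [0.4, -0.6, -1.1]
opening: 0.0549
```

Emit:
send_rows:
  commands: "0 0 -45 0 0 5 -1;0 0 0 0 0 0 -1;0 0 0 0 0 0 -1"

```text
time: 11.55
eef_pos: [0.5616, -0.3492, 0.269]
tool_rot: [3.141, 0.001, 1.572]
force: [-0.4, 0.2, -2.1]
opening: 0.0553
```

```bash
python3 - <<'E'
from h import *; from bench import ctrl
go(ctrl.get_state(),[.6225,.0285,.28],90)
E
```

```text
shift [377.6  61.4 -11.4] turn [0.1 0.1 0.1] at [ 0.5616 -0.3492  0.269 ] rpy [1.799e+02 1.000e-01 9.010e+01]
```

Emit:
send_rows:
  commands: "47 7.7 -1 0 0 0 -1;47 7.7 -1 0 0 0 -1;47 7.7 0 0 0 0 -1;47 7.7 0 0 0 0 -1;47 7.7 0 0 0 0 -1"

```text
time: 12.05
eef_pos: [0.5983, -0.1118, 0.2668]
tool_rot: [-3.136, -0.002, 1.572]
force: [1.3, 0.9, -1.4]
opening: 0.0552
```

Emit:
send_rows:
  commands: "47 7.7 0 0 0 0 -1;47 7.6 0 0 0 0 -1;47 7.6 0 0 0 0 -1;0 0 0 0 0 0 -1;0 0 0 0 0 0 -1"

```text
time: 12.55
eef_pos: [0.6213, 0.0283, 0.2672]
tool_rot: [-3.137, -0.0, 1.575]
force: [-0.5, -0.4, -1.5]
opening: 0.0552
```

```bash
python3 - <<'E'
from h import *; from bench import ctrl
go(ctrl.get_state(),[.6225,.0285,.119],90)
E
```

```text
shift [1.000e-01 2.000e+00 1.482e+02] turn [-0.3 -0.   0.2] at [0.6213 0.0283 0.2672] rpy [-179.7   -0.    90.2]
```

Expected contact at TCP z≈.119 (104 mm lid + 15 mm). Descend to ~.128, then creep.

Emit:
send_rows:
  commands: "0 1 30 0 0 0 -1;0 0 40 0 0 0 -1;0 0 40 0 0 0 -1;0 0 28 0 0 0 -1;0 0 0 0 0 0 -1"

```text
time: 13.05
eef_pos: [0.6188, 0.0256, 0.1255]
tool_rot: [-3.129, -0.001, 1.57]
force: [-1.3, -0.0, -2.2]
opening: 0.055
```

Emit:
send_rows:
  commands: "0 0 2 0 0 0 -1;0 0 0 0 0 0 -1;0 0 2 0 0 0 -1;0 0 0 0 0 0 -1"

```text
time: 13.45
eef_pos: [0.6245, 0.0267, 0.1297]
tool_rot: [3.139, 0.0, 1.572]
force: [-0.3, 1.3, -1.5]
opening: 0.0549
```

Emit:
send_rows:
  commands: "0 0 2 0 0 0 -1;0 0 0 0 0 0 -1"

```text
time: 13.65
eef_pos: [0.6237, 0.027, 0.1265]
tool_rot: [3.141, 0.0, 1.572]
force: [0.2, -0.1, -2.7]
opening: 0.0553
```

Emit:
send_rows:
  commands: "0 0 2 0 0 0 -1;0 0 2 0 0 0 -1;0 0 0 0 0 0 -1"

```text
time: 13.95
eef_pos: [0.6234, 0.027, 0.1218]
tool_rot: [-3.141, -0.0, 1.572]
force: [0.6, 0.7, -0.8]
opening: 0.0554
```

Emit:
send_rows:
  commands: "1 -1 1 0 0 0 -1;0 0 1 0 0 0 -1;0 0 0 0 0 0 -1"

```text
time: 14.25
eef_pos: [0.6225, 0.028, 0.1201]
tool_rot: [-3.141, -0.0, 1.572]
force: [0.7, -0.1, -2.6]
opening: 0.055
```

Emit:
send_rows:
  commands: "0 0 1 0 0 0 -1;0 0 0 0 0 0 -1;0 0 0 0 0 0 -1"

```text
time: 14.55
eef_pos: [0.6226, 0.0279, 0.1193]
tool_rot: [-3.142, 0.0, 1.571]
force: [0.1, -0.4, -1.4]
opening: 0.0549
```

Emit:
send_rows:
  commands: "0 0 1 0 0 0 -1;0 0 0 0 0 0 -1"

```text
time: 14.75
eef_pos: [0.6227, 0.0279, 0.1183]
tool_rot: [3.141, 0.0, 1.572]
force: [0.3, 0.3, -0.8]
opening: 0.0548
```

Emit:
send_rows:
  commands: "0 0 1 0 0 0 -1;0 0 0 0 0 0 -1"

```text
time: 14.95
eef_pos: [0.6228, 0.0279, 0.1183]
tool_rot: [3.141, 0.0, 1.572]
force: [-3.4, 0.4, 4.2]
opening: 0.0551
```

Emit:
send_rows:
  commands: "0 0 -1 0 0 0 -1;0 0 0 0 0 0 0.7;0 0 0 0 0 0 0.7;0 0 0 0 0 0 0.7;0 0 0 0 0 0 0.7"

```text
time: 15.45
eef_pos: [0.6227, 0.0279, 0.1183]
tool_rot: [3.142, -0.0, 1.571]
force: [0.3, 0.5, 0.3]
opening: 0.0726
```

Emit:
send_rows:
  commands: "0 0 -20 0 0 0 0.8;0 0 -40 0 0 0 0.8;0 0 -45 0 0 0 0.8;0 0 -45 0 0 0 0.8;0 0 0 0 0 0 1"

```text
time: 15.95
eef_pos: [0.6264, 0.0275, 0.2769]
tool_rot: [3.128, 0.002, 1.572]
force: [0.6, 0.6, 0.5]
opening: 0.0854
```

```bash
python3 - <<'E'
from h import *; from bench import ctrl
s=ctrl.snapshot("top"); np.savez("pics/top3.npz",**s)
t=load("top3"); st=ctrl.get_state()
for c in ([0.584, 0.336],[0.368, 0.245]):
    p,a,d,r,b=carton(t,c); print(p.round(4),round(a,1),np.round(d,0))
go(st,[.367,.248,.13],105)
E
```

```text
[0.5847 0.3397] -17.4 [ 54. 118.]
[0.3597 0.2761] 15.5 [54. 60.]
shift [ 220.7 -258.9  140.6] turn [  0.5   0.1 -15. ] at [0.6249 0.0277 0.2731] rpy [1.795e+02 1.000e-01 9.000e+01]
```

Emit:
send_rows:
  commands: "31.5 -36.5 0 0 0 0 1;31.5 -36.5 0 0 0 0 1;31.5 -36.5 0 0 0 0 1;31.5 -36.5 0 0 0 0 1;31.5 -36.5 0 0 0 0 1"

```text
time: 16.5
eef_pos: [0.4377, 0.186, 0.2666]
tool_rot: [-3.139, 0.0, 1.571]
force: [0.4, 1.6, 0.1]
opening: 0.0851
```

Emit:
send_rows:
  commands: "31.5 -36.5 0 0 0 0 1;31.5 -36.5 0 0 0 0 1;0 0 45 0 0 -7.5 1;0 0 45 0 0 -7.5 1;0 0 45 0 0 0 1"

```text
time: 17.0
eef_pos: [0.3658, 0.2485, 0.1312]
tool_rot: [3.142, 0.0, 1.839]
force: [0.5, 0.6, -0.8]
opening: 0.0854
```

Emit:
send_rows:
  commands: "0 0 45 0 0 0 1;0 0 0 0 0 0 1;0 0 0 0 0 0 1;0 0 0 0 0 0 1"

```text
time: 17.4
eef_pos: [0.3686, 0.2488, 0.0904]
tool_rot: [3.138, -0.0, 1.833]
force: [-0.3, 1.1, -0.2]
opening: 0.0856
```

```bash
python3 - <<'E'
from h import *; from bench import ctrl
go(ctrl.get_state(),[.3675,.248,.012],105)
E
```

```text
shift [-0.5 -1.5 78.4] turn [ 0.2 -0.   0. ] at [0.3686 0.2488 0.0904] rpy [179.8  -0.  105. ]
```

Emit:
send_rows:
  commands: "-1 0 30 0 0 0 1;0 0 30 0 0 0 1;0 0 16 0 0 0 1;0 0 0 0 0 0 1;0 0 0 0 0 0 1"

```text
time: 17.9
eef_pos: [0.369, 0.2478, 0.0142]
tool_rot: [3.138, -0.0, 1.833]
force: [0.5, 0.0, -0.0]
opening: 0.0852
```

Emit:
send_rows:
  commands: "0 0 0 0 0 0 1;0 0 0 0 0 0 1"

```text
time: 18.1
eef_pos: [0.3686, 0.2478, 0.0139]
tool_rot: [3.138, -0.0, 1.833]
force: [0.5, -0.0, 0.9]
opening: 0.0854
```

Emit:
send_rows:
  commands: "0 0 1 0 0 0 -1;0 0 0 0 0 0 -1;0 0 0 0 0 0 -1;0 0 0 0 0 0 -1;0 0 0 0 0 0 -1"

```text
time: 18.6
eef_pos: [0.3675, 0.2474, 0.0118]
tool_rot: [3.141, -0.0, 1.833]
force: [-1.4, 0.0, 6.2]
opening: 0.0549
```

Emit:
send_rows:
  commands: "0 0 -30 0 0 0 -1;0 0 -45 0 0 0 -1;0 0 -45 0 0 0 -1;0 0 -45 0 0 0 -1;0 0 -45 0 0 7.5 -1"

```text
time: 19.1
eef_pos: [0.3664, 0.247, 0.2227]
tool_rot: [-3.141, 0.0, 1.701]
force: [1.1, 0.8, -1.8]
opening: 0.0551
```

Emit:
send_rows:
  commands: "0 0 -45 0 0 7.5 -1;0 0 -10 0 0 0 -1;0 0 0 0 0 0 -1;0 0 0 0 0 0 -1"

```text
time: 19.5
eef_pos: [0.3663, 0.2469, 0.2744]
tool_rot: [-3.139, 0.001, 1.573]
force: [0.6, 0.3, -1.2]
opening: 0.0555
```

```bash
python3 - <<'E'
from h import *; from bench import ctrl
go(ctrl.get_state(),[.6225,.028,.28],90)
E
```

```text
shift [-219.4  255.8   -6.1] turn [-0.2  0.1  0.1] at [0.3663 0.2469 0.2744] rpy [-1.798e+02  1.000e-01  9.010e+01]
```

Emit:
send_rows:
  commands: "-31.4 36.6 -1 0 0 0 -1;-31.4 36.6 -1 0 0 0 -1;-31.4 36.6 0 0 0 0 -1;-31.4 36.6 0 0 0 0 -1;-31.4 36.6 0 0 0 0 -1"

```text
time: 20.0
eef_pos: [0.5502, 0.0889, 0.2748]
tool_rot: [-3.136, -0.0, 1.572]
force: [1.3, 0.0, -2.7]
opening: 0.0552
```

Emit:
send_rows:
  commands: "-31.4 36.6 0 0 0 0 -1;-31.4 36.6 0 0 0 0 -1;0 0 0 0 0 0 -1;0 0 0 0 0 0 -1;0 0 0 0 0 0 -1"

```text
time: 20.5
eef_pos: [0.6222, 0.0284, 0.2759]
tool_rot: [-3.137, -0.001, 1.572]
force: [0.4, 0.7, -1.7]
opening: 0.0549
```

```bash
python3 - <<'E'
from h import *; from bench import ctrl
go(ctrl.get_state(),[.6225,.028,.162],90)
E
```

```text
shift [ -0.5   0.8 113.9] turn [-0.2 -0.1  0.1] at [0.6222 0.0284 0.2759] rpy [-1.798e+02 -1.000e-01  9.010e+01]
```

Emit:
send_rows:
  commands: "0 0 30 0 0 0 -1;0 0 40 0 0 0 -1;0 0 30 0 0 0 -1;0 0 5 0 0 0 -1;0 0 0 0 0 0 -1"

```text
time: 21.0
eef_pos: [0.6224, 0.0287, 0.1727]
tool_rot: [-3.139, -0.0, 1.573]
force: [0.3, 0.1, -2.8]
opening: 0.0553
```

Emit:
send_rows:
  commands: "0 0 0 0 0 0 -1;0 0 0 0 0 0 -1;0 0 0 0 0 0 -1"

```text
time: 21.3
eef_pos: [0.6246, 0.0276, 0.1753]
tool_rot: [3.138, 0.0, 1.572]
force: [0.8, 0.8, -1.9]
opening: 0.0551
```

Emit:
send_rows:
  commands: "0 -1 4 0 0 0 -1;0 0 4 0 0 0 -1;0 0 2 0 0 0 -1;0 0 0 0 0 0 -1;0 0 0 0 0 0 -1"

```text
time: 21.8
eef_pos: [0.6225, 0.0276, 0.1631]
tool_rot: [-3.141, -0.0, 1.571]
force: [-0.2, 0.3, -2.3]
opening: 0.055
```

Emit:
send_rows:
  commands: "0 0 1 0 0 0 -1;0 0 0 0 0 0 -1;0 0 1 0 0 0 -1;0 0 0 0 0 0 -1"

```text
time: 22.2
eef_pos: [0.6225, 0.0277, 0.1612]
tool_rot: [-3.141, -0.0, 1.572]
force: [-0.6, -0.3, -2.9]
opening: 0.0552
```

Emit:
send_rows:
  commands: "0 0 1 0 0 0 -1;0 0 0 0 0 0 -1;0 0 0 0 0 0 -1"

```text
time: 22.5
eef_pos: [0.6226, 0.0276, 0.1603]
tool_rot: [-3.142, -0.0, 1.572]
force: [-0.5, 0.4, -1.9]
opening: 0.0551
```

Emit:
send_rows:
  commands: "0 0 1 0 0 0 -1;0 0 0 0 0 0 -1"

```text
time: 22.7
eef_pos: [0.6228, 0.0276, 0.1599]
tool_rot: [3.141, 0.0, 1.572]
force: [-2.0, 0.3, 1.5]
opening: 0.0553
```

Emit:
send_rows:
  commands: "0 0 1 0 0 0 -1;0 0 0 0 0 0 -1"

```text
time: 22.9
eef_pos: [0.6228, 0.0277, 0.1599]
tool_rot: [3.141, 0.0, 1.572]
force: [-4.7, 0.5, 7.9]
opening: 0.0552
```

Emit:
send_rows:
  commands: "0 0 -1 0 0 0 -1;0 0 0 0 0 0 0.7;0 0 0 0 0 0 0.7;0 0 0 0 0 0 0.7;0 0 0 0 0 0 0.7"

```text
time: 23.4
eef_pos: [0.6226, 0.0276, 0.1591]
tool_rot: [-3.142, -0.0, 1.572]
force: [0.2, -0.5, 0.3]
opening: 0.0721
```

Emit:
send_rows:
  commands: "0 0 -20 0 0 0 0.8;0 0 -40 0 0 0 0.8;0 0 -45 0 0 0 0.8;0 0 -12 0 0 0 0.8;0 0 0 0 0 0 1"

```text
time: 23.9
eef_pos: [0.6241, 0.0275, 0.2794]
tool_rot: [3.136, 0.001, 1.572]
force: [0.2, -0.8, -0.7]
opening: 0.0855
```

```bash
python3 - <<'E'
from h import *; from bench import ctrl
s=ctrl.snapshot("top"); np.savez("pics/top4.npz",**s)
t=load("top4"); st=ctrl.get_state()
for c in ([0.584, 0.336],):
    p,a,d,r,b=carton(t,c); print(p.round(4),round(a,1),np.round(d,0))
go(st,[.585,.340,.13],72.6)
E
```

```text
[0.5848 0.3398] -17.4 [ 54. 118.]
shift [312.5 -37.9 146.5] turn [ 0.1  0.  17.4] at [0.6229 0.0276 0.2767] rpy [179.9   0.   90. ]
```

Emit:
send_rows:
  commands: "44.6 -5.4 0 0 0 0 1;44.6 -5.4 0 0 0 0 1;44.6 -5.4 0 0 0 0 1;44.6 -5.4 0 0 0 0 1;44.6 -5.4 0 0 0 0 1"

```text
time: 24.45
eef_pos: [0.5938, 0.252, 0.2729]
tool_rot: [-3.137, 0.001, 1.571]
force: [-0.0, 0.5, -0.4]
opening: 0.0857
```

Emit:
send_rows:
  commands: "44.6 -5.4 0 0 0 0 1;44.6 -5.4 0 0 0 0 1;0 0 45 0 0 8.5 1;0 0 45 0 0 8.5 1;0 0 45 0 0 0.4 1"

```text
time: 24.95
eef_pos: [0.5824, 0.3399, 0.1367]
tool_rot: [-3.139, 0.002, 1.265]
force: [0.3, 0.7, -0.3]
opening: 0.0857
```

Emit:
send_rows:
  commands: "0 0 45 0 0 0 1;0 0 0 0 0 0 1;0 0 0 0 0 0 1;0 0 0 0 0 0 1"

```text
time: 25.35
eef_pos: [0.5861, 0.3403, 0.0987]
tool_rot: [3.139, -0.002, 1.268]
force: [-0.3, 0.3, 0.6]
opening: 0.0853
```

```bash
python3 - <<'E'
from h import *; from bench import ctrl
go(ctrl.get_state(),[.5848,.340,.013],72.6)
E
```

```text
shift [-0.9 -1.4 85.7] turn [ 0.2 -0.1  0. ] at [0.5861 0.3403 0.0987] rpy [ 1.798e+02 -1.000e-01  7.260e+01]
```

Emit:
send_rows:
  commands: "0 0 30 0 0 0 1;0 0 30 0 0 0 1;0 0 24 0 0 0 1;0 0 0 0 0 0 1;0 0 0 0 0 0 1"

```text
time: 25.85
eef_pos: [0.5862, 0.3404, 0.0148]
tool_rot: [3.139, -0.002, 1.268]
force: [0.5, -1.0, 0.6]
opening: 0.0854
```

Emit:
send_rows:
  commands: "0 0 0 0 0 0 1;0 0 0 0 0 0 1"

```text
time: 26.05
eef_pos: [0.5864, 0.3405, 0.0151]
tool_rot: [3.138, -0.003, 1.268]
force: [0.6, 0.1, 0.6]
opening: 0.0856
```

Emit:
send_rows:
  commands: "0 0 1 0 0 0 -1;0 0 0 0 0 0 -1;0 0 0 0 0 0 -1;0 0 0 0 0 0 -1;0 0 0 0 0 0 -1"

```text
time: 26.55
eef_pos: [0.585, 0.3401, 0.0121]
tool_rot: [3.141, -0.001, 1.268]
force: [-1.5, 0.7, 6.9]
opening: 0.0552
```

Emit:
send_rows:
  commands: "0 0 -30 0 0 0 -1;0 0 -45 0 0 0 -1;0 0 -45 0 0 0 -1;0 0 -45 0 0 0 -1;0 0 -45 0 0 -8.5 -1"

```text
time: 27.05
eef_pos: [0.5838, 0.3395, 0.222]
tool_rot: [-3.14, 0.001, 1.418]
force: [1.0, -0.3, -1.6]
opening: 0.0547
```

Emit:
send_rows:
  commands: "0 0 -45 0 0 -8.5 -1;0 0 -10 0 0 -0.4 -1;0 0 0 0 0 0 -1;0 0 0 0 0 0 -1"

```text
time: 27.45
eef_pos: [0.5836, 0.3394, 0.2735]
tool_rot: [-3.138, 0.001, 1.57]
force: [-0.7, -0.4, -3.3]
opening: 0.0549
```

```bash
python3 - <<'E'
from h import *; from bench import ctrl
go(ctrl.get_state(),[.6225,.028,.28],90)
E
```

```text
shift [-311.3   39.2   -6.3] turn [-0.2  0.1 -0.1] at [0.5836 0.3394 0.2735] rpy [-1.798e+02  1.000e-01  8.990e+01]
```

Emit:
send_rows:
  commands: "-44.5 5.5 -2 0 0 0 -1;-44.5 5.5 -2 0 0 0 -1;-44.5 5.5 0 0 0 0 -1;-44.5 5.5 0 0 0 0 -1;-44.5 5.5 0 0 0 0 -1"

```text
time: 27.95
eef_pos: [0.6106, 0.1156, 0.2764]
tool_rot: [-3.136, -0.0, 1.57]
force: [0.3, 0.6, -1.3]
opening: 0.055
```

Emit:
send_rows:
  commands: "-44.5 5.5 0 0 0 0 -1;-44.5 5.5 0 0 0 0 -1;0 0 0 0 0 0 -1;0 0 0 0 0 0 -1;0 0 0 0 0 0 -1"

```text
time: 28.45
eef_pos: [0.6224, 0.0293, 0.2781]
tool_rot: [-3.138, -0.001, 1.571]
force: [-0.4, 0.9, -1.6]
opening: 0.0551
```

Emit:
send_rows:
  commands: "0 0 20 0 0 0 -1;0 0 25 0 0 0 -1;0 0 15 0 0 0 -1;0 0 0 0 0 0 -1;0 0 0 0 0 0 -1"

```text
time: 28.95
eef_pos: [0.6233, 0.0292, 0.2204]
tool_rot: [-3.141, -0.0, 1.573]
force: [-0.7, -0.3, -1.7]
opening: 0.0553
```

Emit:
send_rows:
  commands: "0 0 0 0 0 0 -1;0 0 0 0 0 0 -1"

```text
time: 29.15
eef_pos: [0.6241, 0.0284, 0.2218]
tool_rot: [3.139, 0.0, 1.572]
force: [0.0, 0.7, -1.7]
opening: 0.055
```

Emit:
send_rows:
  commands: "0 -1 5 0 0 0 -1;0 0 5 0 0 0 -1;0 0 4 0 0 0 -1;0 0 0 0 0 0 -1;0 0 0 0 0 0 -1"

```text
time: 29.65
eef_pos: [0.6222, 0.0283, 0.206]
tool_rot: [-3.141, -0.0, 1.571]
force: [-0.4, -0.8, -1.9]
opening: 0.0552
```

Emit:
send_rows:
  commands: "0 0 1 0 0 0 -1;0 0 0 0 0 0 -1;0 0 1 0 0 0 -1;0 0 0 0 0 0 -1"

```text
time: 30.05
eef_pos: [0.6223, 0.0284, 0.2042]
tool_rot: [-3.142, -0.0, 1.572]
force: [-0.2, 0.7, -2.3]
opening: 0.0553
```

Emit:
send_rows:
  commands: "0 0 1 0 0 0 -1;0 0 0 0 0 0 -1;0 0 0 0 0 0 -1"

```text
time: 30.35
eef_pos: [0.6224, 0.0283, 0.2041]
tool_rot: [3.141, 0.0, 1.572]
force: [-3.3, 0.7, 5.3]
opening: 0.055
```

Emit:
send_rows:
  commands: "0 0 -0.5 0 0 0 -1;0 0 0 0 0 0 0.7;0 0 0 0 0 0 0.7;0 0 0 0 0 0 0.7;0 0 0 0 0 0 0.7"

```text
time: 30.85
eef_pos: [0.6224, 0.0283, 0.2036]
tool_rot: [3.142, -0.0, 1.572]
force: [-0.4, -0.5, 0.0]
opening: 0.0727
```

Emit:
send_rows:
  commands: "0 0 -20 0 0 0 0.8;0 0 -40 0 0 0 0.8;0 0 -40 0 0 0 0.8;0 -48 0 0 0 0 0.8;0 -48 0 0 0 0 1"

```text
time: 31.35
eef_pos: [0.5268, 0.0279, 0.3052]
tool_rot: [3.138, 0.001, 1.572]
force: [0.0, 0.2, 0.9]
opening: 0.0853
```

Emit:
send_rows:
  commands: "0 -48 0 0 0 0 -1;0 -48 0 0 0 0 -1;0 -48 0 0 0 0 -1;0 0 0 0 0 0 -1;0 0 0 0 0 0 -1"

```text
time: 31.85
eef_pos: [0.3822, 0.0281, 0.3046]
tool_rot: [3.138, 0.001, 1.571]
force: [0.5, 0.4, -0.6]
opening: 0.0121
```

```bash
python3 - <<'E'
from h import *; from bench import ctrl
for n in("top","side"):
    s=ctrl.snapshot(n); np.savez(f"pics/{n}5.npz",**s)
t=load("top5");s=load("side5")
r=rect(t,[.6237,.0283],.236,.1,3000); cv2.imwrite("pics/e1.png",np.hstack([cv2.resize(r,(400,400)),cv2.resize(s["pixels"][130:260,180:310],(400,400),interpolation=cv2.INTER_CUBIC)])[:,:,::-1])
go(ctrl.get_state(),[.46,.0283,.13],90)
E
```

```text
shift [  0.4  76.4 174.4] turn [0.1 0.  0. ] at [0.3834 0.0279 0.3043] rpy [179.9   0.   90. ]
```

View pics/e1.png

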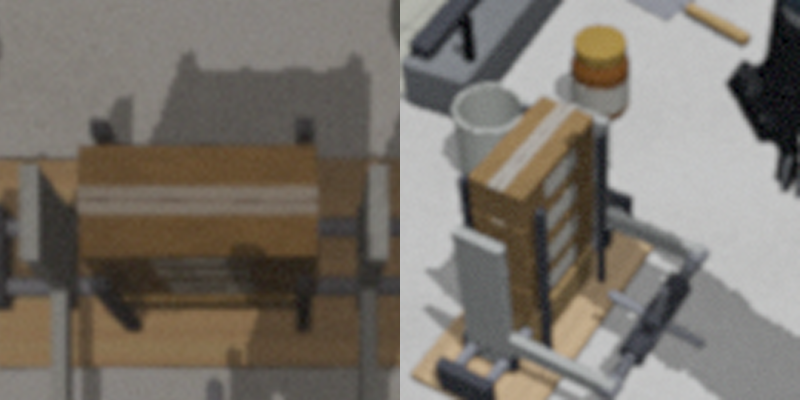

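Emit:
send_rows:
  commands: "0 0 13 0 0 8.2 -1;0 0 13 0 0 8.2 -1;0 0 13 0 0 8.2 -1;0 0 13 0 0 8.2 -1;0 0 13 0 0 8.2 -1"

```text
time: 32.45
eef_pos: [0.3835, 0.028, 0.2379]
tool_rot: [-3.14, 0.001, 0.85]
force: [-0.5, 0.2, 0.4]
opening: 0.0
```

Emit:
send_rows:
  commands: "0 0 13 0 0 8.2 -1;0 0 13 0 0 8.2 -1;0 0 13 0 0 8.2 -1;0 0 13 0 0 8.2 -1;0 0 13 0 0 8.2 -1"

```text
time: 32.95
eef_pos: [0.3834, 0.028, 0.1728]
tool_rot: [-3.141, 0.001, 0.135]
force: [0.1, 0.5, -0.0]
opening: 0.0001
```

Emit:
send_rows:
  commands: "0 0 13 0 0 8 -1;0 0 0 0 0 0 -1;0 0 0 0 0 0 -1;0 0 0 0 0 0 -1"

```text
time: 33.35
eef_pos: [0.3832, 0.028, 0.1613]
tool_rot: [3.142, -0.001, 0.004]
force: [1.0, -0.3, 0.2]
opening: -0.0
```

```bash
python3 - <<'E'
from h import *; from bench import ctrl
go(ctrl.get_state(),[.4515,.028,.10],0)
E
```

```text
shift [68.3  0.2 61.3] turn [ 0.  -0.   0.2] at [0.3832 0.028  0.1613] rpy [180.   -0.    0.2]
```

Emit:
send_rows:
  commands: "34 0 30 0 0 0 -1;34 0 30 0 0 0 -1;0 0 0 0 0 0 -1;0 0 10 0 0 0 -1;0 0 10 0 0 0 -1"

```text
time: 33.85
eef_pos: [0.4509, 0.0281, 0.0816]
tool_rot: [3.141, -0.003, 0.002]
force: [0.1, 0.5, 0.3]
opening: 0.0
```

Emit:
send_rows:
  commands: "0 0 10 0 0 0 -1;-3 0 8 0 0 0 -1;-2 0 8 0 0 0 -1;-2 0 7 0 0 0 -1;0 0 0 0 0 0 -1"

```text
time: 34.35
eef_pos: [0.442, 0.0284, 0.047]
tool_rot: [-3.141, 0.002, 0.001]
force: [-0.6, 0.1, -1.2]
opening: -0.0
```

Emit:
send_rows:
  commands: "0 0 0 0 0 0 -1;0 0 0 0 0 0 -1"

```text
time: 34.55
eef_pos: [0.4432, 0.0282, 0.0478]
tool_rot: [-3.142, 0.0, 0.001]
force: [-0.5, -0.3, 0.4]
opening: -0.0001
```

```bash
python3 - <<'E'
from h import *; from bench import ctrl
s=ctrl.snapshot("side"); np.savez("pics/side6.npz",**s)
cv2.imwrite("pics/g1.png",cv2.resize(s["pixels"][150:270,200:340],(700,600),interpolation=cv2.INTER_CUBIC)[:,:,::-1])
go(ctrl.get_state(),[.4635,.028,.13],0)
E
```

```text
shift [ 20.2   0.2 -82.1] turn [ 0. -0.  0.] at [0.4433 0.0282 0.0479] rpy [180.  -0.   0.]
```

View pics/g1.png

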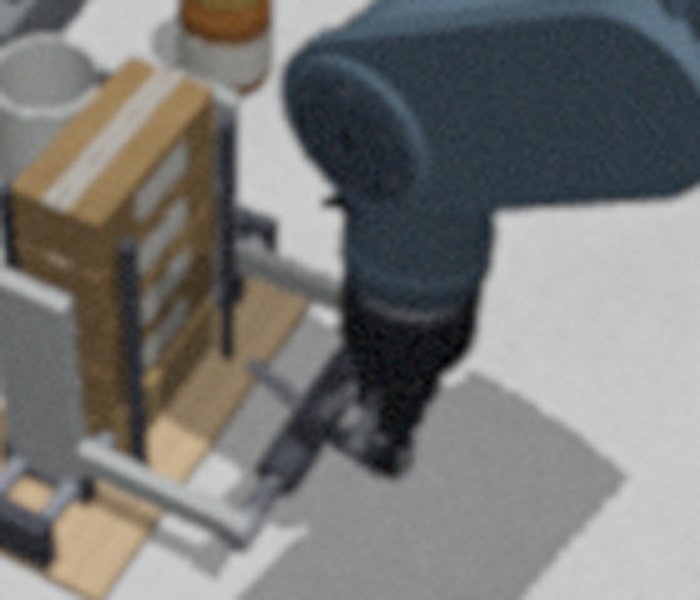

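Emit:
send_rows:
  commands: "-28 0 0 0 0 0 -1;0 0 -40 0 0 0 -1;0 0 -40 0 0 0 -1;24 0 0 0 0 0 -1;24 0 0 0 0 0 -1"

```text
time: 35.1
eef_pos: [0.4654, 0.028, 0.1305]
tool_rot: [3.14, -0.006, 0.001]
force: [-0.1, -0.1, -0.5]
opening: 0.0002
```

Emit:
send_rows:
  commands: "0 0 0 0 0 0 -1;-3 0 12 0 0 0 -1;-3 0 12 0 0 0 -1;-3 0 12 0 0 0 -1;-3 0 12 0 0 0 -1"

```text
time: 35.6
eef_pos: [0.434, 0.0289, 0.0744]
tool_rot: [-3.141, 0.037, 0.005]
force: [-39.4, -10.3, 10.5]
opening: 0.0
```

Emit:
send_rows:
  commands: "-4 0 12 0 0 0 -1;-3 0 12 0 0 0 -1;-2 0 9 0 0 0 -1;0 0 0 0 0 0 -1;0 0 0 0 0 0 -1"

```text
time: 36.1
eef_pos: [0.4425, 0.0282, 0.0467]
tool_rot: [3.142, -0.0, 0.001]
force: [0.1, 0.0, 0.2]
opening: -0.0
```

Emit:
send_rows:
  commands: "-28 0 0 0 0 0 -1;0 0 -40 0 0 0 -1;0 0 -40 0 0 0 -1;-40 0 0 0 0 0 -1;0 0 0 0 0 0 -1"

```text
time: 36.6
eef_pos: [0.3717, 0.0287, 0.1274]
tool_rot: [3.141, -0.0, 0.001]
force: [-0.1, 0.9, -0.8]
opening: -0.0002
```

```bash
python3 - <<'E'
from h import *; from bench import ctrl
for n in("top","side"):
    s=ctrl.snapshot(n); np.savez(f"pics/{n}7.npz",**s)
s=load("side7");t=load("top7")
a=cv2.resize(s["pixels"][160:270,200:300],(400,440),interpolation=cv2.INTER_CUBIC);b=cv2.resize(rect(t,[.54,.028],.065,.1,2000),(400,440))
cv2.imwrite("pics/g2.png",np.hstack([b,a])[:,:,::-1])
go(ctrl.get_state(),[.4635,.028,.128],0)
E
```

```text
shift [88.8  0.2 -0.3] turn [ 0.  -0.1  0. ] at [0.3747 0.0281 0.1275] rpy [ 1.8e+02 -1.0e-01  0.0e+00]
```

View pics/g2.png

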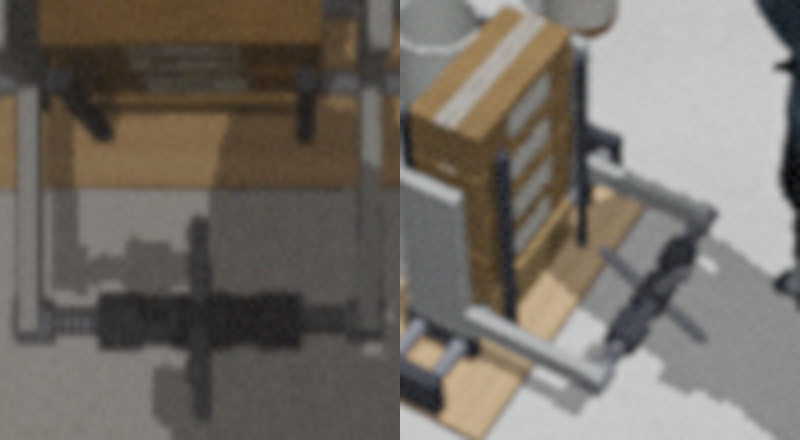

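```bash
cat >> h.py <<'E'
def arms(t,z=.076):
    "inner edges of fence arms (bright bars) at x=.53..56, half-gap in mm"
    r=cv2.cvtColor(rect(t,[.545,.028],z,.11,4000),cv2.COLOR_RGB2GRAY).astype(float)
    p=cv2.GaussianBlur(r[440:520].mean(0)[None],(0,0),4)[0]; g=np.gradient(p)
    return p,g
E
python3 - <<'E'
from h import *
for n in("top0","top5","top7"):
    p,g=arms(load(n)); k=[i for i in range(5,len(g)-5) if abs(g[i])==abs(g[i-5:i+6]).max() and abs(g[i])>.8]
    print(n,[(round(110-i/4,1),round(g[i],1)) for i in k])
t=load("top7");s=load("side7")
f=lambda c:proj(t,[.54+.1-c[1]/2200,.028+.1-c[0]/2000,.065])[0]
g=lambda c:np.array([(c[0]-400)/4+200-.4,c[1]/4+160-.4])
for a,b in(((202,418),(705,338)),((200,217),(603,251)),((200,318),(660,290))): print(tri(t,f(a),s,g(b)).round(4))
E
```

```text
top0 [(87.5, np.float64(-2.8)), (83.0, np.float64(2.8)), (77.8, np.float64(-2.3)), (66.5, np.float64(1.9)), (4.8, np.float64(-1.6)), (-5.5, np.float64(1.3)), (-10.0, np.float64(-1.3)), (-18.2, np.float64(1.5)), (-78.5, np.float64(-1.0)), (-83.8, np.float64(-1.2)), (-87.2, np.float64(1.6)), (-95.5, np.float64(-0.9))]
top5 [(87.5, np.float64(-2.8)), (83.0, np.float64(2.7)), (77.8, np.float64(-2.3)), (66.5, np.float64(2.0)), (4.8, np.float64(-1.5)), (-5.2, np.float64(1.5)), (-9.8, np.float64(-1.4)), (-34.2, np.float64(0.9)), (-84.0, np.float64(-1.1)), (-103.0, np.float64(2.1))]
top7 [(92.0, np.float64(-1.2)), (80.8, np.float64(-2.5)), (77.0, np.float64(2.2)), (72.5, np.float64(-1.8)), (59.8, np.float64(2.1)), (5.0, np.float64(-2.4)), (-4.2, np.float64(0.8)), (-77.2, np.float64(-0.8))]
[0.4496 0.028  0.0402]
[0.5387 0.0266 0.0864]
[0.4925 0.0267 0.0699]
```

Emit:
send_rows:
  commands: "0 0 -13 0 0 0 -1;38 0 0 0 0 0 -1;38 0 0 0 0 0 -1;38 0 0 0 0 0 -1;0 0 0 0 0 0 -1"

```text
time: 37.2
eef_pos: [0.4934, 0.0276, 0.1395]
tool_rot: [3.141, -0.003, 0.001]
force: [-1.1, -1.0, -0.5]
opening: -0.0001
```

Emit:
send_rows:
  commands: "0 0 0 0 0 0 -1;0 0 13 0 0 0 -1;0 0 12 0 0 0 -1;0 0 12 0 0 0 -1;0 0 0 0 0 0 -1"

```text
time: 37.7
eef_pos: [0.4865, 0.0285, 0.1007]
tool_rot: [-3.141, 0.003, 0.001]
force: [-0.0, -0.4, 0.5]
opening: -0.0002
```

Emit:
send_rows:
  commands: "-5.5 0 1 0 0 0 -1;-5.5 0 1 0 0 0 -1;-5 0 3 0 0 0 -1;-5 0 3 0 0 0 -1"

```text
time: 38.1
eef_pos: [0.4675, 0.0281, 0.0953]
tool_rot: [3.141, -0.002, 0.001]
force: [2.0, -0.3, 0.2]
opening: 0.0001
```

Emit:
send_rows:
  commands: "-4 0 5 0 0 0 -1;-4 0 5 0 0 0 -1;-3.5 0 7.5 0 0 0 -1;-3.5 0 7.5 0 0 0 -1"

```text
time: 38.5
eef_pos: [0.452, 0.0282, 0.0692]
tool_rot: [-3.142, -0.0, 0.001]
force: [2.3, 0.2, 2.1]
opening: 0.0001
```

Emit:
send_rows:
  commands: "-2.5 0 6.5 0 0 0 -1;-2.5 0 6.5 0 0 0 -1;-2.5 0 5 0 0 0 -1;-2.5 0 4.5 0 0 0 -1;0 0 0 0 0 0 -1"

```text
time: 39.0
eef_pos: [0.4408, 0.0285, 0.0462]
tool_rot: [-3.141, 0.003, 0.001]
force: [-0.7, 0.7, 0.9]
opening: -0.0001
```

Emit:
send_rows:
  commands: "0 0 0 0 0 0 -1;-30 0 0 0 0 0 -1;0 0 -46 0 0 0 -1;0 0 -46 0 0 0 -1;0 0 0 0 0 0 -1"

```text
time: 39.5
eef_pos: [0.4164, 0.0274, 0.1452]
tool_rot: [3.139, -0.011, 0.001]
force: [0.8, -0.0, -0.6]
opening: 0.0002
```

Emit:
send_rows:
  commands: "38 0 0 0 0 0 -1;38 0 0 0 0 0 -1;0 0 0 0 0 0 -1;0 0 0 0 0 0 -1"

```text
time: 39.9
eef_pos: [0.488, 0.0284, 0.1384]
tool_rot: [-3.141, 0.002, 0.001]
force: [-0.4, 0.3, 0.5]
opening: 0.0003
```

Emit:
send_rows:
  commands: "0 0 13 0 0 0 -1;0 0 12 0 0 0 -1;0 0 12 0 0 0 -1;0 0 0 0 0 0 -1;0 0 0 0 0 0 -1"

```text
time: 40.4
eef_pos: [0.4876, 0.0283, 0.1017]
tool_rot: [-3.141, 0.001, 0.001]
force: [0.0, 1.1, 0.1]
opening: -0.0
```

Emit:
send_rows:
  commands: "-5.5 0 1 0 0 0 -1;-5.5 0 1 0 0 0 -1;-5 0 3 0 0 0 -1;-5 0 3 0 0 0 -1"

```text
time: 40.8
eef_pos: [0.4675, 0.0281, 0.0946]
tool_rot: [3.141, -0.002, 0.001]
force: [2.8, 0.2, 1.0]
opening: 0.0002
```

Emit:
send_rows:
  commands: "-4 0 5 0 0 0 -1;-4 0 5 0 0 0 -1;-3.5 0 7.5 0 0 0 -1;-3.5 0 7.5 0 0 0 -1"

```text
time: 41.2
eef_pos: [0.4521, 0.0282, 0.0687]
tool_rot: [-3.142, -0.0, 0.001]
force: [2.4, 0.4, 3.9]
opening: 0.0003
```

Emit:
send_rows:
  commands: "-2.5 0 6.5 0 0 0 -1;-2.5 0 6.5 0 0 0 -1;-2.5 0 5 0 0 0 -1;-2.5 0 4.5 0 0 0 -1;0 0 0 0 0 0 -1"

```text
time: 41.7
eef_pos: [0.4407, 0.0285, 0.0457]
tool_rot: [-3.141, 0.003, 0.001]
force: [-0.7, 0.4, 0.9]
opening: 0.0001
```

Emit:
send_rows:
  commands: "0 0 0 0 0 0 -1;-30 0 0 0 0 0 -1;0 0 -46 0 0 0 -1;0 0 -46 0 0 0 -1;0 0 0 0 0 0 -1"

```text
time: 42.2
eef_pos: [0.4164, 0.0274, 0.1447]
tool_rot: [3.139, -0.011, 0.001]
force: [0.5, -0.0, 0.4]
opening: 0.0003
```

```bash
python3 - <<'E'
from h import *; from bench import ctrl
s=ctrl.snapshot("top"); np.savez("pics/top8.npz",**s)
go(ctrl.get_state(),[.489,.028,.14],0)
for n in("top7","top8"):
    p,g=arms(load(n)); k=[i for i in range(5,len(g)-5) if abs(g[i])==abs(g[i-5:i+6]).max() and abs(g[i])>.7]
    print(n,[(round(110-i/4,1),round(float(g[i]),1)) for i in k])
E
```

```text
shift [74.1 -0.3  2.6] turn [ 0.1 -0.4  0.1] at [0.4148 0.0277 0.1421] rpy [ 1.799e+02 -4.000e-01  1.000e-01]
top7 [(92.0, -1.2), (80.8, -2.5), (77.0, 2.2), (72.5, -1.8), (59.8, 2.1), (5.0, -2.4), (-4.2, 0.8), (-77.2, -0.8)]
top8 [(71.5, -2.6), (67.2, 2.1), (63.2, -1.6), (50.5, 2.3), (35.5, -0.7), (5.2, -2.6), (-4.8, 1.0), (-68.0, -0.9), (-89.5, 1.8), (-98.2, -2.1)]
```

Emit:
send_rows:
  commands: "38 0 0 0 0 0 -1;37 0 0 0 0 0 -1;0 0 0 0 0 0 -1;0 0 0 0 0 0 -1"

```text
time: 42.65
eef_pos: [0.4864, 0.0284, 0.1371]
tool_rot: [-3.141, 0.004, 0.001]
force: [-0.5, 0.7, 0.5]
opening: -0.0001
```

Emit:
send_rows:
  commands: "0 0 13 0 0 0 -1;0 0 12 0 0 0 -1;0 0 12 0 0 0 -1;0 0 0 0 0 0 -1;0 0 0 0 0 0 -1"

```text
time: 43.15
eef_pos: [0.4866, 0.0283, 0.1012]
tool_rot: [-3.141, 0.001, 0.001]
force: [0.4, 0.1, 0.2]
opening: 0.0004
```

Emit:
send_rows:
  commands: "-5.5 0 1 0 0 0 -1;-5.5 0 1 0 0 0 -1;-5 0 3 0 0 0 -1;-5 0 3 0 0 0 -1"

```text
time: 43.55
eef_pos: [0.4664, 0.0281, 0.0941]
tool_rot: [3.141, -0.002, 0.001]
force: [2.5, -0.1, 1.3]
opening: -0.0001
```

Emit:
send_rows:
  commands: "-4 0 5 0 0 0 -1;-4 0 5 0 0 0 -1;-3.5 0 7.5 0 0 0 -1;-3.5 0 7.5 0 0 0 -1"

```text
time: 43.95
eef_pos: [0.451, 0.0282, 0.0682]
tool_rot: [-3.142, -0.0, 0.001]
force: [2.6, -0.4, 3.4]
opening: -0.0003
```

Emit:
send_rows:
  commands: "-2.5 0 6.5 0 0 0 -1;-2.5 0 6.5 0 0 0 -1;-2.5 0 5 0 0 0 -1;-2.5 0 4.5 0 0 0 -1;0 0 0 0 0 0 -1"

```text
time: 44.45
eef_pos: [0.4397, 0.0285, 0.0451]
tool_rot: [-3.141, 0.003, 0.001]
force: [-0.9, -0.5, -0.5]
opening: -0.0001
```

Emit:
send_rows:
  commands: "0 0 0 0 0 0 -1;-30 0 0 0 0 0 -1;0 0 -46 0 0 0 -1;0 0 -46 0 0 0 -1;0 0 0 0 0 0 -1"

```text
time: 44.95
eef_pos: [0.4155, 0.0273, 0.1443]
tool_rot: [3.139, -0.011, 0.001]
force: [1.3, 0.1, 0.6]
opening: 0.0004
```

Emit:
send_rows:
  commands: "38 0 0 0 0 0 -1;37 0 0 0 0 0 -1;0 0 0 0 0 0 -1;0 0 0 0 0 0 -1"

```text
time: 45.35
eef_pos: [0.486, 0.0283, 0.1375]
tool_rot: [-3.141, 0.002, 0.001]
force: [-0.4, -0.3, -0.7]
opening: 0.0002
```

Emit:
send_rows:
  commands: "0 0 13 0 0 0 -1;0 0 12 0 0 0 -1;0 0 12 0 0 0 -1;0 0 0 0 0 0 -1;0 0 0 0 0 0 -1"

```text
time: 45.85
eef_pos: [0.4856, 0.0283, 0.1007]
tool_rot: [-3.141, 0.002, 0.001]
force: [0.6, -0.8, 1.2]
opening: 0.0
```

Emit:
send_rows:
  commands: "-5.5 0 1 0 0 0 -1;-5.5 0 1 0 0 0 -1;-5 0 3 0 0 0 -1;-5 0 3 0 0 0 -1"

```text
time: 46.25
eef_pos: [0.4654, 0.0281, 0.0936]
tool_rot: [3.141, -0.002, 0.001]
force: [2.7, -0.4, 0.1]
opening: -0.0003
```

Emit:
send_rows:
  commands: "-4 0 5 0 0 0 -1;-4 0 5 0 0 0 -1;-3 0 5 0 0 0 -1;0 0 0 0 0 0 -1"

```text
time: 46.65
eef_pos: [0.4526, 0.0285, 0.0771]
tool_rot: [-3.141, 0.003, 0.001]
force: [0.3, -0.5, 0.1]
opening: 0.0003
```

Emit:
send_rows:
  commands: "0 0 3 0 0 0 -1;0 0 3 0 0 0 -1;0 0 0 0 0 0 -1"

```text
time: 46.95
eef_pos: [0.4538, 0.0283, 0.0717]
tool_rot: [-3.141, 0.001, 0.001]
force: [-0.0, -0.1, 0.4]
opening: -0.0003
```

Emit:
send_rows:
  commands: "0 0 2 0 0 0 -1;0 0 0 0 0 0 -1"

```text
time: 47.15
eef_pos: [0.4543, 0.0282, 0.0702]
tool_rot: [-3.142, 0.0, 0.001]
force: [0.4, -0.1, 0.2]
opening: 0.0003
```

Emit:
send_rows:
  commands: "0 0 2 0 0 0 -1;0 0 0 0 0 0 -1"

```text
time: 47.35
eef_pos: [0.4545, 0.0283, 0.0698]
tool_rot: [3.142, 0.001, 0.001]
force: [-8.8, 1.3, 18.7]
opening: 0.0002
```

Emit:
send_rows:
  commands: "0 0 1 0 0 0 -1;0 0 0 0 0 0 -1;0 0 0 0 0 0 -1"

```text
time: 47.65
eef_pos: [0.4546, 0.0283, 0.0696]
tool_rot: [3.141, 0.0, 0.001]
force: [-12.2, 2.2, 28.5]
opening: -0.0003
```

Emit:
send_rows:
  commands: "0 0 -10 0 0 0 -1;0 0 -40 0 0 0 -1;-40 0 -40 0 0 0 -1;-45 0 -20 0 0 0 -1;0 0 0 0 0 0 -1"

```text
time: 48.15
eef_pos: [0.3726, 0.0283, 0.1762]
tool_rot: [3.14, -0.007, 0.001]
force: [-0.4, 0.7, 0.3]
opening: 0.0002
```

```bash
python3 - <<'E'
from h import *; from bench import ctrl
for n in("top","side"):
    s=ctrl.snapshot(n); np.savez(f"pics/{n}9.npz",**s)
t=load("top9");s=load("side9")
p,g=arms(t); k=[i for i in range(5,len(g)-5) if abs(g[i])==abs(g[i-5:i+6]).max() and abs(g[i])>.7]
print([(round(110-i/4,1),round(float(g[i]),1)) for i in k])
a=cv2.resize(s["pixels"][130:270,180:310],(400,431),interpolation=cv2.INTER_CUBIC);b=cv2.resize(rect(t,[.58,.0283],.236,.13,2000),(431,431))
cv2.imwrite("pics/k1.png",np.hstack([b,a])[:,:,::-1])
E
```

```text
[(74.0, -1.2), (62.5, -1.9), (59.0, 2.2), (54.5, -2.1), (43.8, 2.0), (4.2, -2.5), (-5.0, 2.5), (-10.0, -1.5)]
```

View pics/k1.png

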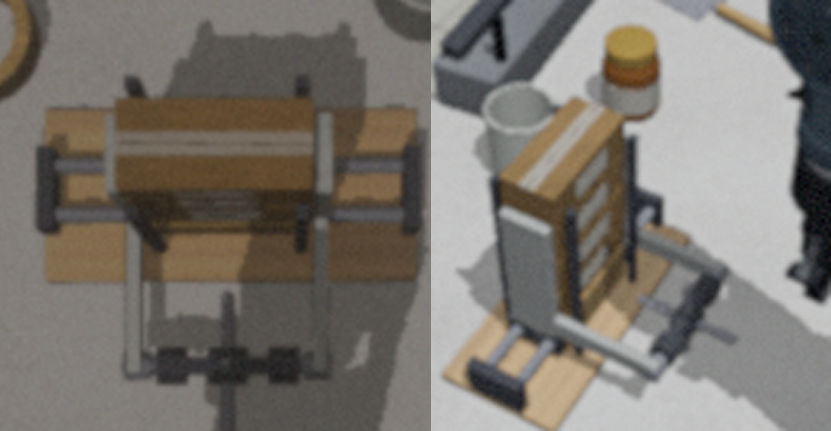

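Emit:
send_rows:
  commands: "0 0 0 0 0 0 -1;0 0 0 0 0 0 -1;0 0 0 0 0 0 -1;0 0 0 0 0 0 -1;0 0 0 0 0 0 -1"

```text
time: 48.75
eef_pos: [0.3739, 0.0282, 0.172]
tool_rot: [-3.141, 0.002, 0.001]
force: [0.5, -0.4, 0.3]
opening: -0.0002
```

```bash
python3 -c "
from bench import ctrl
print(ctrl.get_state()['force'], ctrl.job_done())"
```

```text
the job is handed in; nothing more can be done
[ 0.54207684 -0.41830536  0.34784794] None
```

All four cartons are stacked on the deck in one square column, the turnbuckle is drawn in to its stop, and I handed the job in at about 49 s. No verdict is reported.

**Last checks**
- **Column:** after the fourth carton, the top view put its lid on the deck's centre to within a pixel or so, about 1 mm. The last pictures show the column straight and upright, with both fences against it. I only checked the lower cartons by the camera (the first, about 2 mm off in x), the gripper position at each release, and by eye in the side view.
- **Heights:** each carton touched down at the expected height, about 60, 104, 148 and 192 mm.
- **Turnbuckle:** the left fence moved in 25 mm, which puts the joint at about 9.4 rad. The push force rose to 28 N with the spoke level, so it was on the stop.
- **Bystanders and arm:** the mug, jar and tape core look undisturbed. The arm was clear with no contact force when I handed in.

**What disagreed or went wrong**
- **Camera heights:** triangulating the carton lids from the two views gave about 37 mm instead of 44 mm, so I used the top view with the known height. The triangulated post tops came out at 217–218 mm against 220 mm. Deck-corner and board-corner heights were 3 to 29 mm low, so I confirmed the deck by touch.
- **Second carton:** my first grip on it was about 14 mm too high, so I let go and regripped lower.
- **Second turnbuckle stroke:** the finger slipped on a spoke tip and pushed sideways with about 40 N on the fingers. I changed the path, and the later strokes turned at about 3–4 N.

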